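Snap the cap onto the worktop outlet and keep it pressed

ROBOT

A 7-joint arm with a two-finger parallel gripper is mounted at the origin on a cart in front of the work surface, level with it; the furniture and walls round the work are solid. World frame = base frame: x ahead of the robot, y to its left, z up, the work surface at z = 0. Lengths are in m, angles in rad, forces in N, time in s.
With the tool pointing down it reaches from about 0.425 to 0.975 m from the base axis. Payload 16.7 kg.
Tool frame: the origin (TCP) lies midway between the tips of the shut fingers; the grasp point (between the pads) lies 19 mm behind it; z points along the fingers, y is the line along which they close (so a half turn about z gives the same grasp; the last joint's range is limited). The gripper opens to 85 mm and grips with 20 to 120 N. Pads are 22 mm wide; open, the fingers measure 114 mm over their backs; the gripper's body (76 mm by 85 mm) begins 54 mm behind the grasp point. The pads swing forward as they close: fully open they stand 13 mm farther back than shut.
Start: joints at [-1.304, 0.426, 0.074, 1.606, -0.034, 1.111, -0.067], TCP at [0.273, 0.617, 0.231] pointing down, gripper open.
Joint ranges: [-2.85, 2.85], [-0.5, 2.14], [-1.23, 1.37], [0.21, 2.46], [-1.02, 4.16], [0.16, 2.05], [-2.73, 2.73]. Speed limits (rad/s): [1.89, 1.89, 2.39, 2.39, 3.01, 3.01, 3.01].

INTERFACE

Orientations are given as a 3x3 rotation matrix whose columns are the frame's x, y, z axes.
In Python, from workcell import sensors, vision, ticket gives the robot as it stands. The module is installed in compiled form; this text tells all that it offers.
- The arm moves only by the shell command python3 -m jog 'ROWS' [FORCE]. ROWS is a JSON object whose one key "rows" holds one flat list of numbers, 5 for each row, row after row: the shift along the tool's x, y, z in m, then the turn about the tool's z in degrees, then the opening, from 0 (shut) to 1 (fully open). A call has exactly 10 rows; each row shifts and turns the commanded pose from where the row before left it, along the tool's axes as they then stand; what a row does not reach is not made up. A row lasts 1/10 s, in which the tool goes at most 50 mm and 8.59 degrees, less where a joint would pass 70% of its speed; a pose out of reach is approached as far as the arm can. A call is refused whole if a number of a shift passes 0.05 or a number of a turn 8.59, either way. A call with a gripper value outside its range is refused whole. The fingers move at their own pace and stop on an object; FORCE is the grip in N (left out, the last holds). Time passes only in rows, so rows that do not move let the fingers close, or fill a call up. It gives the time, the measured TCP pose, the force, the opening and the grip force at its end, in the units of the state.
- sensors.sense(): the state, without advancing time (a new reading comes with each control period).
- vision.read_camera(name): name is "scene" or "top" or "wrist"; returns (picture, depth): 400x640x3 uint8, red, green, blue; 400x640 float32, m along the optical axis (not along the pixel's ray), 0 where there is no reading.
- vision.camera_model(name): a dict with "fx", "fy", "cx", "cy" (pixels), "R" (3x3) and "t" (3): a world point X has camera coordinates R X + t; the wrist camera has in their place "T_tool_cam" (4x4, takes a point from camera to tool coordinates, whose origin is the TCP and whose axes are the flange's). Camera axes: x right, y down, z forward; pixel columns grow to the right and rows downward; lengths in m; the calibration is good to about 2 mm. A picture is of the moment at which its call begins: read the wrist's pose just before it. camera_model takes no time and is no camera call.
- ticket.sign_off(): hands the job in; it is judged then, once.
The state is a dict: "time_s": time; "joint_positions": joint angles; "joint_velocities": joint speeds; "effort": joint torques, N m; "eef_pos": TCP position; "eef_rot": TCP orientation; "wrist_force": force on the tool from outside, world axes, zero at the start; "torque": the same for the moment, N m; "opening": opening from 0.0 (shut) to 1.0 (fully open); "grip_force": force on a finger pad.
Only numpy, scipy, OpenCV 4.12 (cv2) and the standard library are available. Lean on these libraries where they do the work, as an engineer would, in place of code of your own. Each camera call takes 0.05 s, during which the arm holds its last target. There are 200 camera calls.

TASK

Lift the red-topped spice jar off the steel post of the worktop outlet and stand it upright on the worktop, at least a hand's width clear of the outlet. Then put the orange cap, open side down, on the post and press it straight down until it clicks past the sprung balls, and go on pressing firmly after the click so that the rubber seal stays squeezed; finish like that, with the hand still bearing down on the cap (not letting up), and leave the tin, the mug and the salt shaker alone.

Things in the scene. Friction and masses are not known exactly. Their poses are not given: they have to be found in the camera images.
- outlet: worktop outlet, fixed, round about its vertical z axis; origin at the centre of its underside, on the worktop. Aluminium flange 82 mm diameter, 6 mm thick; steel post 34 mm diameter, tapering over its last 6 mm to a flat 28 mm top at 40 mm height; four brass balls on springs stand out of the post to 43 mm across, their centres 25.5 mm up; black rubber seal ring round the post's foot
- outlet_top (a point): centre of the post's flat top, 40 mm above the outlet's origin. A cap pressed on: its underside meets the balls about 31 mm above the worktop, the push peaks at roughly 8 to 15 N near 28 mm and drops away by 24 mm; from about 20 mm the balls pull it home, and at 14 mm it rests on the seal; pushing on then squeezes the seal
- cap: orange plastic snap cap with a white disc on its flat top, 60 mm diameter, 40 mm high, 70 g, standing open side down; origin at the centre of its underside, z up. Round inside: mouth lip 38 mm diameter and 5 mm high, above it 50 mm diameter, 34 mm deep from mouth to ceiling
- seal (a joint): how far the rubber seal ring (58 mm diameter, its top 14 mm above the worktop when free) is squeezed down, in m: 0 free, at most 0.004; it pushes back with about 3 N per mm (12 N at the stop)
- spice_jar: spice jar, clear with a green label and a red lid, 45 mm diameter (lid; body 42 mm), 106 mm tall, lid from 85 mm up, 110 g; standing upright on top of the outlet's post at the start; origin at the centre of its underside, z up
- tin: food tin, 76 mm diameter, 58 mm tall; bystander; origin at the centre of its underside
- mug: white mug with blue dots, 92 mm wide, 127 mm over the handle, 93 mm tall; bystander; origin under its middle
- salt_shaker: clear salt shaker with a white top, 38 mm diameter, 87 mm tall; bystander; origin at the centre of its underside
Mind the look-alikes: they are no part of the job. What is shaped like the spice_jar but pink or turquoise is not meant. Leave any turquoise look-alike of the outlet alone.

How it is judged:
By the outcome, as a careful person would: the job done as asked, in the order asked, and still so for the second after the job is handed in, while the arm keeps its last pose, push and grip.
It also fails if it takes over 72 s, if anything falls off the work surface, if the arm or the gripper's body presses on something with over 40 N, if the wrist force passes 120 N, or if a joint passes its speed limit or range.

## Working session

There is one attempt and no reset: what is moved stays moved. The work goes in short steps, Python scripts to look and compute and a shell command to move; the robot and the scene stay as the last step left them, time stands still between calls to the robot, and variables do not carry over. Pictures are saved under pics/ and viewed, at most 10 in all, crops included, and the job is handed in when it is done.

```bash
mkdir -p pics; python3 - <<'E'
from workcell import sensors, vision
import cv2,numpy as np
s=sensors.sense(); print(s['time_s'],s['eef_pos'],s['eef_rot'],s['opening'],s['wrist_force'])
for n in ['scene','top']:
    p,d=vision.read_camera(n); cv2.imwrite(f'pics/{n}0.png',p[:,:,::-1]); np.savez(f'{n}0.npz',p=p,d=d)
    print(n,vision.camera_model(n))
E
```

```text
0.0 [0.27310784 0.61683967 0.23061457] [[-9.14388769e-01  4.04836961e-01 -4.63602744e-04]
 [ 4.04837222e-01  9.14387988e-01 -1.19605977e-03]
 [-6.02964216e-05 -1.28134727e-03 -9.99999177e-01]] 1.000019036677523 [-0.85708573 -0.44864867 -0.25983672]
scene {'fx': 403.38268088230666, 'fy': 403.38268088230666, 'cx': 318.1106998666531, 'cy': 204.65398193718502, 'R': array([[-0.79999515, -0.5997465 , -0.01766057],
       [-0.36435639,  0.50897536, -0.77986441],
       [ 0.47670975, -0.61745301, -0.62569929]]), 't': array([0.38156009, 0.31335749, 0.59268925])}
top {'fx': 449.20045315470713, 'fy': 449.20045315470713, 'cx': 313.31206192715706, 'cy': 193.3557703490158, 'R': array([[ 2.34101285e-02, -9.99725920e-01,  2.26636895e-04],
       [-9.83670497e-01, -2.30746302e-02, -1.78493460e-01],
       [ 1.78449768e-01,  3.95561881e-03, -9.83941072e-01]]), 't': array([-0.10429271,  0.55193917,  0.99548996])}
```

View pics/scene0.png

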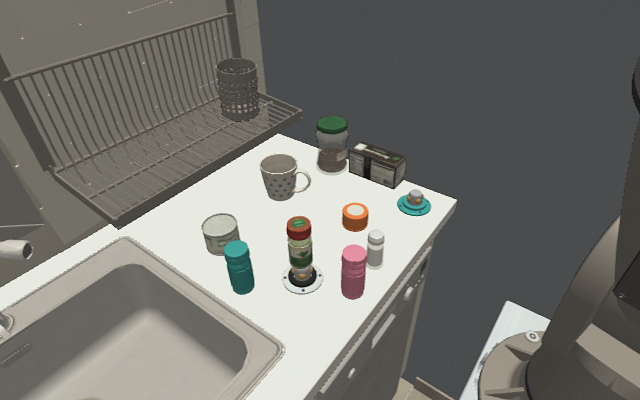

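View pics/top0.png

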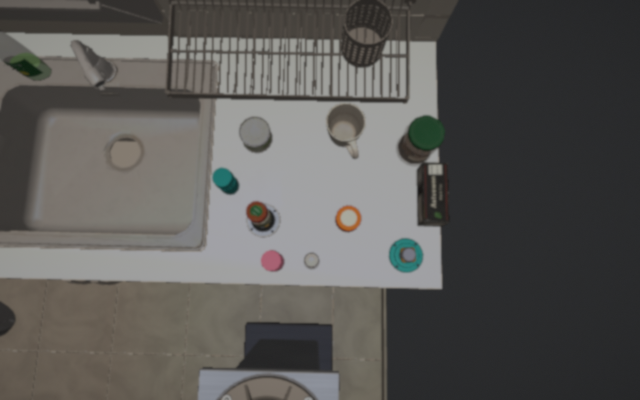

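The scene view shows the red-lid jar at (299,228) on the outlet (302,278), the cap at (355,217), pink and turquoise jars on either side, and the salt shaker at (375,248). In the top view the jar lid is at (258,212), the flange at (263,220), the cap at (348,218), pink at (272,261), salt at (312,260) and turquoise at (225,180).

```bash
cat > h.py <<'E'
import cv2,numpy as np
from workcell import vision
def ray(n,uv,z,m=None):
    m=m or vision.camera_model(n); R=m['R'];t=m['t']
    d=R.T@np.array([(uv[0]-m['cx'])/m['fx'],(uv[1]-m['cy'])/m['fy'],1]); c=-R.T@t
    return c+d*(z-c[2])/d[2]
def blob(mask,box=None):
    k=mask.astype(np.uint8)
    if box: b=np.zeros_like(k); x0,y0,x1,y1=box; b[y0:y1,x0:x1]=1; k&=b
    cs,_=cv2.findContours(k,cv2.RETR_EXTERNAL,cv2.CHAIN_APPROX_NONE)
    c=max(cs,key=cv2.contourArea); (u,v),_=cv2.minEnclosingCircle(c)
    e=cv2.fitEllipse(c) if len(c)>5 else None
    return c,e,(u,v)
E
python3 - <<'E'
from h import *
np.set_printoptions(precision=4,suppress=True)
T=np.load('top0.npz');S=np.load('scene0.npz')
tp,td=T['p'],T['d'];sp,sd=S['p'],S['d']
th=cv2.cvtColor(tp,cv2.COLOR_RGB2HSV);sh=cv2.cvtColor(sp,cv2.COLOR_RGB2HSV)
# per-pixel world points (top and scene)
def pts(n,d):
    m=vision.camera_model(n);v,u=np.mgrid[:400,:640]
    c=np.stack([(u-m['cx'])/m['fx']*d,(v-m['cy'])/m['fy']*d,d],-1)
    return (c-m['t'])@m['R']
P=pts('top',td);Q=pts('scene',sd)
def rep(name,n,pp,mask,box,z):
    try:
        c,e,_=blob(mask,box); print(name,n,'ell',np.round(e[0],1),np.round(e[1],1),ray(n,e[0],z)[:2])
    except Exception as x: print(name,n,x)
def band(P,box,z0,z1,name):
    x0,y0,x1,y1=box; q=P[y0:y1,x0:x1].reshape(-1,3); q=q[(q[:,2]>z0)&(q[:,2]<z1)]
    if len(q)>5:
        (c,r)=cv2.minEnclosingCircle(q[:,:2].astype(np.float32)); print(name,'depth band c',np.array(c),'r',round(r,4),'n',len(q),'zmed',np.median(q[:,2]))
or_t=(th[...,0]>5)&(th[...,0]<20)&(th[...,1]>150); 
rep('cap','top',tp,or_t,(325,195,372,242),.036)
x=(sh[...,0]>5)&(sh[...,0]<20)&(sh[...,1]>150); rep('cap(bbox)','scene',sp,x,(335,195,375,240),.02)
band(P,(325,195,372,242),.034,.05,'cap top');band(Q,(335,195,375,240),.034,.05,'cap scene')
band(P,(235,190,290,245),.138,.16,'lid top');band(Q,(280,210,320,250),.138,.16,'lid scene')
band(P,(235,190,290,245),.003,.011,'flange top');band(Q,(275,260,330,300),.003,.011,'flange scene')
for nm,b in dict(tin=(235,110,275,155),turq=(205,160,242,200),pink=(258,248,285,275),salt=(302,250,322,272),mug=(322,100,368,160)).items(): band(P,b,.03,.2,nm)
# white disc
rep('disc','top',tp,(th[...,1]<90)&(th[...,2]>100),(338,208,359,229),.04)
# flange outer rim: non-white brightness
print('patch table',tp[230,320],'flange',tp[232,268],tp[218,277])
b=tp[190:245,235:290]; cv2.imwrite('pics/crop0.png',cv2.resize(np.hstack([b[:,:,::-1],tp[192:247,322:377][:,:,::-1]]),None,fx=6,fy=6,interpolation=cv2.INTER_CUBIC))
E
```

```text
cap top ell [347.9 218.2] [22.4 23.4] [ 0.4996 -0.1733]
cap(bbox) scene ell [354.7 216.6] [25.4 28.4] [ 0.5009 -0.1724]
cap top depth band c [ 0.5005 -0.1741] r 0.0298 n 506 zmed 0.040929864956960965
cap scene depth band c [ 0.4995 -0.1718] r 0.0311 n 378 zmed 0.03983614411976315
lid top depth band c [0.4968 0.0268] r 0.0223 n 349 zmed 0.1474029877805081
lid scene depth band c [0.4956 0.0288] r 0.0226 n 387 zmed 0.1461397407161163
flange top depth band c [0.5001 0.0304] r 0.0906 n 627 zmed 0.005136016806258874
flange scene depth band c [0.4941 0.0293] r 0.0413 n 465 zmed 0.005890703803119293
tin depth band c [0.699  0.0519] r 0.0381 n 850 zmed 0.05593404958826799
turq depth band c [0.5758 0.1111] r 0.023 n 471 zmed 0.10595271972009647
pink depth band c [ 0.3959 -0.0042] r 0.0231 n 388 zmed 0.10687855911394738
salt depth band c [ 0.399  -0.0906] r 0.0177 n 202 zmed 0.08522831877016188
mug depth band c [ 0.6969 -0.1562] r 0.0661 n 1034 zmed 0.07776051970145006
disc top ell [348.4 217.5] [15.3 15.5] [ 0.5008 -0.1742]
patch table [161 162 164] flange [139 143 152] [138 141 150]
```

View pics/crop0.png

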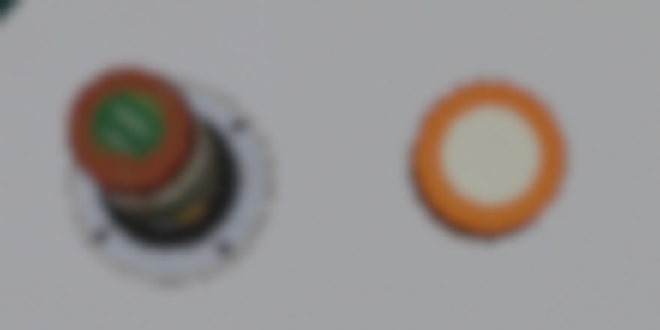

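```bash
cat >> h.py <<'E'
def go(target):
    from workcell import sensors
    s=sensors.sense(); R=np.array(s['eef_rot']); d=np.array(target)-s['eef_pos']
    print('t',round(s['time_s'],2),'pos',np.round(s['eef_pos'],4),'yaw_y',round(float(np.degrees(np.arctan2(R[1,1],R[0,1]))),1),'toolshift',np.round(R.T@d,4),'F',np.round(s['wrist_force'],1),'open',round(s['opening'],3),'grip',s['grip_force'])
E
python3 -m jog '{"rows":[-0.03,-0.03,0,0,1, -0.03,-0.03,0,0,1, -0.03,-0.03,0,0,1, -0.03,-0.03,0,0,1, -0.03,-0.03,0,0,1, -0.03,-0.03,0,0,1, -0.03,-0.03,0,0,1, -0.03,-0.03,0,0,1, -0.03,-0.03,0,0,1, -0.03,-0.03,0,0,1]}' 40
python3 -c "
from h import *; go([.496,.028,.23])"
```

```text
time_s: 1.1
eef_pos: [0.4263, 0.2196, 0.2313]
eef_rot: [[-0.914, 0.405, -0.0], [0.405, 0.914, 0.0], [0.0, -0.0, -1.0]]
wrist_force: [1.1, 1.4, -0.9]
opening: 1.002
grip_force: 0.0
t 1.1 pos [0.4263 0.2196 0.2313] yaw_y 66.1 toolshift [-0.1413 -0.147   0.0012] F [ 1.1  1.4 -0.9] open 1.002 grip 0.0
```

```bash
python3 -m jog '{"rows":[-0.03,-0.03,0,0,1, -0.03,-0.03,0,0,1, -0.03,-0.03,0,0,1, -0.03,-0.03,0,0,1, -0.02,-0.025,0,0,1, 0,0,0,0,1, 0,0,0,0,1, 0,0,0,0,1, 0,0,0,0,1, 0,0,0,0,1]}'
python3 - <<'E'
from h import *; go([.496,.028,.23])
p,d=vision.read_camera('wrist'); cv2.imwrite('pics/w1.png',p[:,:,::-1])
print(vision.camera_model('wrist'))
E
```

```text
time_s: 2.1
eef_pos: [0.4953, 0.0329, 0.2313]
eef_rot: [[-0.915, 0.404, -0.0], [0.404, 0.915, 0.0], [0.0, 0.0, -1.0]]
wrist_force: [0.3, -0.4, 0.7]
opening: 0.998
grip_force: 0.0
t 2.1 pos [0.4953 0.0329 0.2313] yaw_y 66.2 toolshift [-0.0027 -0.0042  0.0013] F [ 0.3 -0.4  0.7] open 0.998 grip 0.0
{'fx': 334.8664762709699, 'fy': 334.8664762709699, 'cx': 314.86668821768995, 'cy': 199.96648222293953, 'T_tool_cam': array([[ 5.67122273e-04, -9.44548823e-01, -3.28370522e-01,
         8.43129897e-02],
       [ 9.99998582e-01,  1.50720738e-05,  1.68372348e-03,
        -4.79848600e-04],
       [-1.58540981e-03, -3.28371012e-01,  9.44547492e-01,
        -1.42356080e-01],
       [ 0.00000000e+00,  0.00000000e+00,  0.00000000e+00,
         1.00000000e+00]])}
```

View pics/w1.png

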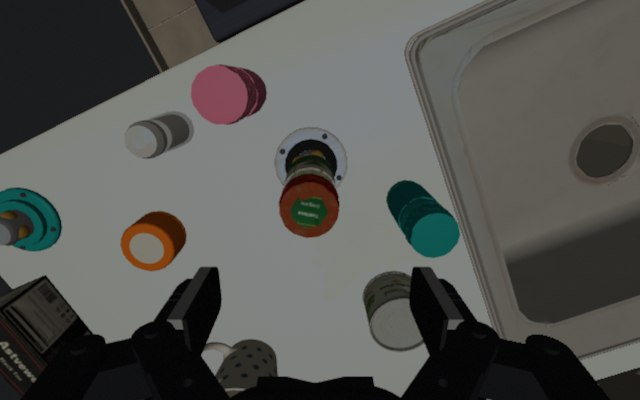

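The wrist view shows the red lid at (309,211), the flange at (311,158) and the cap at (152,241), with the fingers either side. I'll project these to refine the positions.

```bash
cat >> h.py <<'E'
def wmodel():
    from workcell import sensors
    s=sensors.sense(); T=np.eye(4);T[:3,:3]=s['eef_rot'];T[:3,3]=s['eef_pos']
    m=vision.camera_model('wrist'); W=np.linalg.inv(T@m['T_tool_cam']); return dict(m,R=W[:3,:3],t=W[:3,3])
E
python3 - <<'E'
from h import *
m=wmodel(); p,d=vision.read_camera('wrist'); h=cv2.cvtColor(p,cv2.COLOR_RGB2HSV)
v,u=np.mgrid[:400,:640]
Q=(np.stack([(u-m['cx'])/m['fx']*d,(v-m['cy'])/m['fy']*d,d],-1)-m['t'])@m['R']
def band(box,z0,z1,n):
    x0,y0,x1,y1=box;q=Q[y0:y1,x0:x1].reshape(-1,3);q=q[(q[:,2]>z0)&(q[:,2]<z1)]
    c,r=cv2.minEnclosingCircle(q[:,:2].astype(np.float32));print(n,np.round(c,4),round(r,4),len(q),np.median(q[:,2]).round(4))
band((270,170,350,245),.138,.16,'lid')
band((265,120,355,185),.003,.0105,'flange')
band((110,205,195,280),.034,.046,'cap')
band((200,330,280,375),.085,.1,'mugrim');band((190,330,280,375),.02,.1,'mug all')
E
```

```text
lid [0.4954 0.0274] 0.0222 2749 0.1459
flange [0.4936 0.0284] 0.0407 1450 0.0053
cap [ 0.4997 -0.173 ] 0.03 2056 0.0392
mugrim [0. 0.] 0.0 0 nan
mug all [ 0.6859 -0.1531] 0.0518 1567 0.0425
  return _methods._mean(a, axis=axis, dtype=dtype,
  ret = ret.dtype.type(ret / rcount)
```

```bash
python3 -m jog '{"rows":[-0.002,-0.005,0,0,1, 0,0,0.03,0,1, 0,0,0.03,0,1, 0,0,0.03,0,1, 0,0,0.02,0,1, 0,0,0.011,0,1, 0,0,0,0,1, 0,0,0,0,0.3, 0,0,0,0,0.3, 0,0,0,0,0.3]}' 40
python3 -m jog '{"rows":[0,0,0,0,0.3, 0,0,0,0,0.3, 0,0,0,0,0.3, 0,0,0,0,0.3, 0,0,-0.005,0,0.3, 0,0,-0.01,0,0.3, 0,0,-0.02,0,0.3, 0,0,-0.02,0,0.3, 0,0,-0.02,0,0.3, 0,0,0,0,0.3]}' 40
python3 - <<'E'
from h import *; go([.622,-.085,.18])
p,d=vision.read_camera('scene'); cv2.imwrite('pics/s2.png',p[:,:,::-1])
E
```

```text
time_s: 3.2
eef_pos: [0.4958, 0.0269, 0.1112]
eef_rot: [[-0.914, 0.405, 0.001], [0.405, 0.914, 0.001], [-0.001, 0.001, -1.0]]
wrist_force: [-1.6, -1.5, 10.0]
opening: 0.514
grip_force: 13.0
time_s: 4.2
eef_pos: [0.4965, 0.0269, 0.1882]
eef_rot: [[-0.914, 0.405, 0.004], [0.405, 0.914, 0.001], [-0.003, 0.003, -1.0]]
wrist_force: [0.3, -0.3, -1.9]
opening: 0.509
grip_force: 41.0
t 4.2 pos [0.4965 0.0269 0.1882] yaw_y 66.1 toolshift [-0.16   -0.0515  0.0086] F [ 0.3 -0.3 -1.9] open 0.509 grip 41.02086702390807
```

View pics/s2.png

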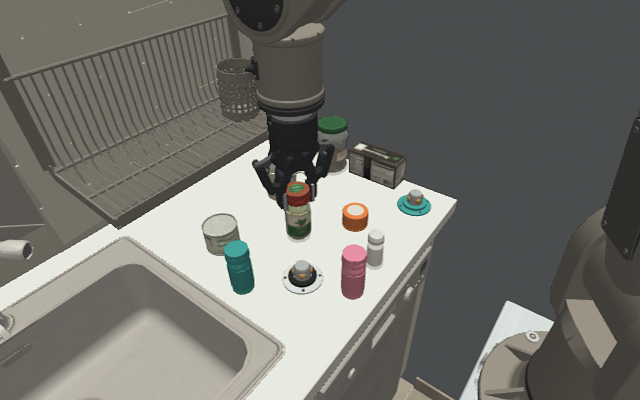

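The jar hangs in the gripper at about (298,210), clear of the bare post (302,272). I'm carrying it to about (0.622, -0.085).

```bash
python3 -m jog '{"rows":[-0.01,-0.003,0,0,0.3, -0.02,-0.006,0,0,0.3, -0.025,-0.008,0,0,0.3, -0.025,-0.008,0,0,0.3, -0.025,-0.008,0,0,0.3, -0.025,-0.008,0,0,0.3, -0.02,-0.007,0,0,0.3, -0.01,-0.0035,0,0,0.3, 0,0,0,0,0.3, 0,0,0,0,0.3]}'
python3 -m jog '{"rows":[0,0,0.02,0,0.3, 0,0,0.025,0,0.3, 0,0,0.025,0,0.3, 0,0,0.02,0,0.3, 0,0,0.01,0,0.3, 0,0,0.005,0,0.3, 0,0,0.005,0,0.3, 0,0,0,0,0.3, 0,0,0,0,0.3, 0,0,0,0,0.3]}'
python3 - <<'E'
from h import *; go([.622,-.085,.0712])
for n in ['scene','top']:
    p,d=vision.read_camera(n); cv2.imwrite(f'pics/{n}3.png',p[:,:,::-1]); np.savez(f'{n}3.npz',p=p,d=d)
d=np.load('scene3.npz')['d'];p=np.load('scene3.npz')['p'];m=vision.camera_model('scene');v,u=np.mgrid[:400,:640]
Q=(np.stack([(u-m['cx'])/m['fx']*d,(v-m['cy'])/m['fy']*d,d],-1)-m['t'])@m['R']
h=cv2.cvtColor(p,cv2.COLOR_RGB2HSV)
k=(abs(Q[...,0]-.615)<.035)&(abs(Q[...,1]+.08)<.035)&(Q[...,2]>.002)&(Q[...,2]<.14)
q=Q[k&((h[...,0]<8)|(h[...,0]>172))&(h[...,1]>120)];print('red z',np.percentile(q[:,2],[2,50,98]).round(4),q.mean(0).round(4))
k&=Q[...,2]<.06; print('lowest',np.percentile(Q[k][:,2],[1,5]),Q[k].mean(0))
E
```

```text
time_s: 5.25
eef_pos: [0.62, -0.085, 0.1846]
eef_rot: [[-0.914, 0.405, -0.001], [0.405, 0.914, 0.0], [0.001, -0.001, -1.0]]
wrist_force: [-0.2, 0.1, -2.0]
opening: 0.509
grip_force: 41.0
time_s: 6.25
eef_pos: [0.621, -0.0852, 0.076]
eef_rot: [[-0.914, 0.405, 0.001], [0.405, 0.914, 0.0], [-0.001, 0.0, -1.0]]
wrist_force: [-0.8, -1.0, -2.4]
opening: 0.509
grip_force: 41.0
t 6.25 pos [ 0.621  -0.0852  0.076 ] yaw_y 66.1 toolshift [-0.0008  0.0005  0.0048] F [-0.8 -1.  -2.4] open 0.509 grip 40.98058664356358
red z [0.0917 0.1038 0.1161] [ 0.6095 -0.0758  0.1034]
lowest [0.00230717 0.00772723] [ 0.60897806 -0.07172426  0.0332004 ]
```

View pics/scene3.png

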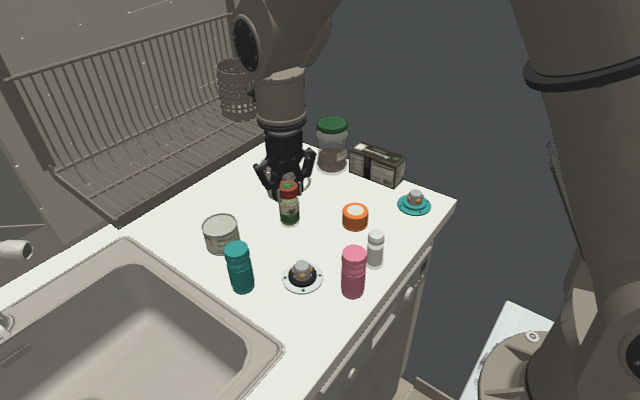

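The jar is over a clear spot, lid at (288,187), with the tin and mug untouched. I'll lower it gently to contact.

```bash
python3 -m jog '{"rows":[0,0,0.002,0,0.3, 0,0,0.001,0,0.3, 0,0,0.001,0,0.3, 0,0,0.001,0,0.3, 0,0,0,0,0.3, 0,0,0,0,0.3, 0,0,0,0,0.3, 0,0,0,0,0.3, 0,0,0,0,0.3, 0,0,0,0,0.3]}'
```

```text
time_s: 7.35
eef_pos: [0.6213, -0.0854, 0.0714]
eef_rot: [[-0.914, 0.405, 0.001], [0.405, 0.914, 0.0], [-0.001, 0.001, -1.0]]
wrist_force: [-4.0, 0.4, 15.3]
opening: 0.51
grip_force: 42.3
```

```bash
python3 -m jog '{"rows":[0,0,-0.0005,0,0.3, 0,0,0,0,0.3, 0,0,0,0,0.55, 0,0,0,0,0.6, 0,0,0,0,0.7, 0,0,0,0,0.8, 0,0,0,0,0.85, 0,0,0,0,0.85, 0,0,-0.01,0,0.85, 0,0,-0.02,0,0.85]}'
python3 -m jog '{"rows":[0,0,-0.03,0,0.85, 0,0,-0.03,0,0.9, 0,0,-0.03,0,1, 0,0,0,0,1, 0.02,-0.02,0,0,1, 0.03,-0.03,0,0,1, 0.03,-0.02,0,0,1, 0.02,0,0,0,1, 0,0,0,0,1, 0,0,0,0,1]}'
python3 - <<'E'
from h import *; go([.4997,-.173,.12])
m=wmodel(); p,d=vision.read_camera('wrist'); cv2.imwrite('pics/w4.png',p[:,:,::-1])
v,u=np.mgrid[:400,:640]
Q=(np.stack([(u-m['cx'])/m['fx']*d,(v-m['cy'])/m['fy']*d,d],-1)-m['t'])@m['R']
def band(x,y,r0,z0,z1,n):
    q=Q[(np.hypot(Q[...,0]-x,Q[...,1]-y)<r0)&(Q[...,2]>z0)&(Q[...,2]<z1)]
    if len(q)<5: return print(n,'none')
    c,r=cv2.minEnclosingCircle(q[:,:2].astype(np.float32));print(n,np.round(c,4),round(r,4),len(q),np.median(q[:,2]).round(4))
band(.62,-.085,.05,.095,.12,'jar');band(.5,-.173,.045,.034,.046,'cap')
band(.494,.029,.06,.035,.045,'post');band(.494,.029,.06,.003,.0105,'flange')
E
```

```text
time_s: 8.35
eef_pos: [0.6198, -0.0851, 0.1005]
eef_rot: [[-0.914, 0.405, -0.002], [0.405, 0.914, -0.0], [0.002, -0.001, -1.0]]
wrist_force: [-0.3, -0.3, 0.4]
opening: 0.85
grip_force: 0.0
time_s: 9.35
eef_pos: [0.5012, -0.1085, 0.1914]
eef_rot: [[-0.915, 0.405, 0.001], [0.405, 0.915, 0.0], [-0.001, 0.001, -1.0]]
wrist_force: [-0.1, 0.4, -0.0]
opening: 1.0
grip_force: 0.0
t 9.35 pos [ 0.5012 -0.1085  0.1914] yaw_y 66.1 toolshift [-0.0247 -0.0597  0.0714] F [-0.1  0.4 -0. ] open 1.0 grip 0.0
jar [ 0.6205 -0.0849] 0.023 1791 0.1059
cap [ 0.4999 -0.1738] 0.0301 2960 0.0394
post [0.4939 0.0274] 0.0168 1118 0.0395
flange [0.4939 0.0278] 0.0411 2827 0.0057
```

View pics/w4.png

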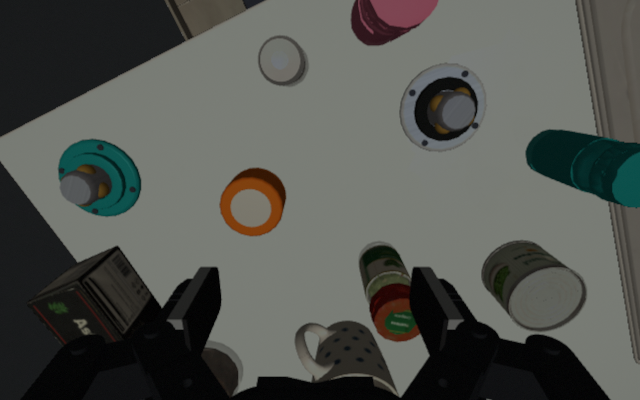

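The jar is upright at (397,315), the bare outlet is at (443,107) and the cap at (253,203). Next, grasp the cap.

```bash
python3 -m jog '{"rows":[-0.008,-0.02,0.01,0,1, -0.008,-0.02,0.03,0,1, -0.0087,-0.0197,0.03,0,1, 0,0,0.03,0,1, 0,0,0.03,0,1, 0,0,0.02,0,1, 0,0,0,0,1, 0,0,0,0,1, 0,0,0,0,1, 0,0,0,0,1]}' 60
python3 -c "
from h import *; go([.4999,-.1735,.004])"
```

```text
time_s: 10.4
eef_pos: [0.5001, -0.1733, 0.0419]
eef_rot: [[-0.914, 0.405, 0.002], [0.405, 0.914, -0.0], [-0.002, 0.001, -1.0]]
wrist_force: [-0.2, 0.3, 0.4]
opening: 0.999
grip_force: 0.0
t 10.4 pos [ 0.5001 -0.1733  0.0419] yaw_y 66.1 toolshift [ 0.0002 -0.0003  0.0379] F [-0.2  0.3  0.4] open 0.999 grip 0.0
```

```bash
python3 -m jog '{"rows":[0,0,0.02,0,1, 0,0,0.014,0,1, 0,0,0.004,0,1, 0,0,0,0,1, 0,0,0,0,0.4, 0,0,0,0,0.4, 0,0,0,0,0.4, 0,0,0,0,0.4, 0,0,0,0,0.4, 0,0,0,0,0.4]}' 90
python3 -m jog '{"rows":[0,0,0,0,0.4, 0,0,0,0,0.4, 0,0,0,0,0.4, 0,0,-0.01,0,0.4, 0,0,-0.02,0,0.4, 0,0,-0.03,0,0.4, 0,0,-0.03,0,0.4, 0,0,0,0,0.4, 0,0,0,0,0.4, 0,0,0,0,0.4]}'
python3 - <<'E'
from h import *; go([.4939,.0278,.09])
m=wmodel(); p,d=vision.read_camera('wrist')
v,u=np.mgrid[:400,:640]
Q=(np.stack([(u-m['cx'])/m['fx']*d,(v-m['cy'])/m['fy']*d,d],-1)-m['t'])@m['R']
h=cv2.cvtColor(p,cv2.COLOR_RGB2HSV)
k=(np.hypot(Q[...,0]-.5,Q[...,1]+.1735)<.045)&(Q[...,2]>.09)
q=Q[k];print(len(q),np.percentile(q[:,2],[5,50,95]).round(4) if len(q) else '')
o=(h[...,0]>5)&(h[...,0]<20)&(h[...,1]>150); q=Q[o&(d>0)];print('orange',len(q),np.percentile(q,[2,50,98],axis=0).round(4))
cv2.imwrite('pics/w5.png',p[:,:,::-1])
E
```

```text
time_s: 11.4
eef_pos: [0.4996, -0.1734, 0.004]
eef_rot: [[-0.914, 0.405, 0.001], [0.405, 0.914, 0.0], [-0.001, 0.001, -1.0]]
wrist_force: [-4.4, 2.1, 17.8]
opening: 0.676
grip_force: 92.9
time_s: 12.4
eef_pos: [0.499, -0.173, 0.0925]
eef_rot: [[-0.914, 0.405, -0.001], [0.405, 0.914, 0.0], [0.001, -0.0, -1.0]]
wrist_force: [-0.3, 0.6, -1.5]
opening: 0.677
grip_force: 95.9
t 12.4 pos [ 0.499  -0.173   0.0925] yaw_y 66.1 toolshift [0.0859 0.1815 0.0025] F [-0.3  0.6 -1.5] open 0.677 grip 95.90396154206246
36159 [0.1068 0.1285 0.1736]
orange 14233 [[ 0.4314 -0.2971  0.027 ]
 [ 0.4839 -0.1646  0.1274]
 [ 0.611   0.0128  0.129 ]]
```

View pics/w5.png

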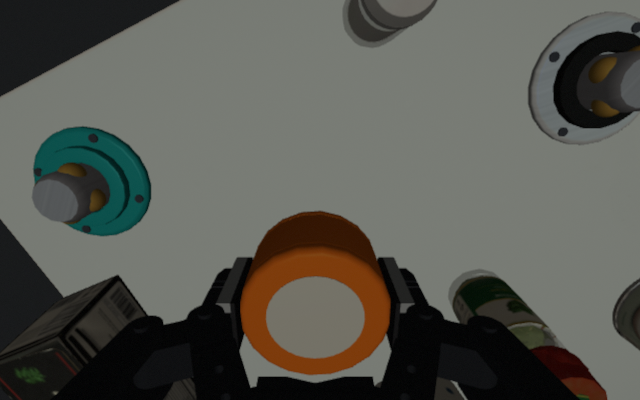

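The cap is held level and centred between the pads, its white disc at (316,317), and it came up with the hand. I'll measure the cap's offset from the TCP.

```bash
python3 - <<'E'
from h import *; from workcell import sensors
m=wmodel(); s=sensors.sense(); p,d=vision.read_camera('wrist'); h=cv2.cvtColor(p,cv2.COLOR_RGB2HSV)
c,e,_=blob((h[...,1]<90)&(h[...,2]>90),(258,272,375,364)); print(e)
z=s['eef_pos'][2]+.036
w=ray('wrist',e[0],z,m); print(w, 'off',w-s['eef_pos'])
go(np.array([.4939,.0278,z-.036])-[*(w-s['eef_pos'])[:2],0])
E
```

```text
((314.8051452636719, 316.81390380859375), (80.6492919921875, 97.32728576660156), 90.18900299072266)
[ 0.49873252 -0.17330637  0.12821493] off [-7.13776054e-05 -2.66648737e-04  3.60000000e-02]
t 12.5 pos [ 0.4988 -0.1731  0.0921] yaw_y 66.1 toolshift [ 8.59e-02  1.82e-01 -1.00e-04] F [ 0.1  0.6 -1.3] open 0.68 grip 95.90213485993445
```

```bash
python3 -m jog '{"rows":[0.005,0.01,0,0,0.4, 0.012,0.026,0,0,0.4, 0.014,0.03,0,0,0.4, 0.014,0.03,0,0,0.4, 0.014,0.03,0,0,0.4, 0.014,0.03,0,0,0.4, 0.009,0.018,0,0,0.4, 0.004,0.008,0,0,0.4, 0,0,0,0,0.4, 0,0,0,0,0.4]}' 120
python3 - <<'E'
from h import *; go([.4939,.0280,.044])
for n in ['scene']:
    p,d=vision.read_camera(n); np.savez(f'{n}6.npz',p=p,d=d); cv2.imwrite('pics/s6.png',cv2.resize(p[180:310,220:400,::-1],None,fx=4,fy=4,interpolation=cv2.INTER_CUBIC))
E
```

```text
time_s: 13.5
eef_pos: [0.4942, 0.0272, 0.0927]
eef_rot: [[-0.914, 0.405, -0.0], [0.405, 0.914, -0.0], [0.0, -0.001, -1.0]]
wrist_force: [0.4, -0.5, -0.9]
opening: 0.667
grip_force: 127.5
t 13.5 pos [0.4942 0.0272 0.0927] yaw_y 66.1 toolshift [0.0006 0.0006 0.0487] F [ 0.4 -0.5 -0.9] open 0.667 grip 127.48171557672322
```

View pics/s6.png

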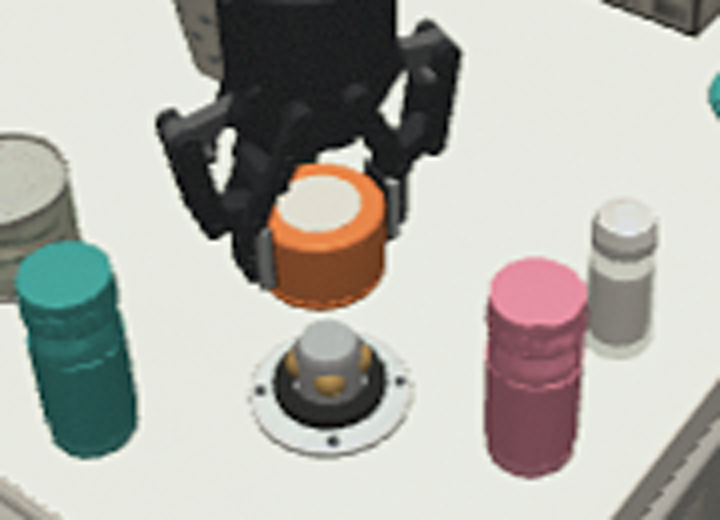

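The cap hangs level, centred over the post (post top at crop (328,340)). Lowering over the post.

```bash
python3 -m jog '{"rows":[0.0005,0.0005,0.015,0,0.4, 0,0,0.02,0,0.4, 0,0,0.01,0,0.4, 0,0,0.003,0,0.4, 0,0,0.003,0,0.4, 0,0,0.002,0,0.4, 0,0,0.002,0,0.4, 0,0,0,0,0.4, 0,0,0,0,0.4, 0,0,0,0,0.4]}'
```

```text
time_s: 14.55
eef_pos: [0.4942, 0.0287, 0.038]
eef_rot: [[-0.914, 0.405, 0.0], [0.405, 0.914, 0.0], [-0.0, 0.0, -1.0]]
wrist_force: [0.1, 0.2, -0.8]
opening: 0.668
grip_force: 127.5
```

```bash
python3 -m jog '{"rows":[0,0,0.002,0,0.4, 0,0,0.002,0,0.4, 0,0,0.002,0,0.4, 0,0,0.001,0,0.4, 0,0,0.001,0,0.4, 0,0,0,0,0.4, 0,0,0,0,0.4, 0,0,0,0,0.4, 0,0,0,0,0.4, 0,0,0,0,0.4]}'
python3 -m jog '{"rows":[0,0,0.002,0,0.4, 0,0,0.002,0,0.4, 0,0,0.002,0,0.4, 0,0,0.002,0,0.4, 0,0,0.001,0,0.4, 0,0,0,0,0.4, 0,0,0,0,0.4, 0,0,0,0,0.4, 0,0,0,0,0.4, 0,0,0,0,0.4]}'
```

```text
time_s: 15.55
eef_pos: [0.4939, 0.0286, 0.0297]
eef_rot: [[-0.914, 0.405, -0.0], [0.405, 0.914, -0.0], [0.0, -0.0, -1.0]]
wrist_force: [-0.9, -0.3, 1.2]
opening: 0.669
grip_force: 127.7
time_s: 16.55
eef_pos: [0.4937, 0.0286, 0.0207]
eef_rot: [[-0.914, 0.405, -0.001], [0.405, 0.914, -0.0], [0.001, -0.0, -1.0]]
wrist_force: [-2.7, -0.0, -11.8]
opening: 0.67
grip_force: 129.8
```

The balls are pulling the cap home (-12 N), so it has clicked. Now pressing onto the seal.

```bash
python3 -m jog '{"rows":[0,0,0.001,0,0.4, 0,0,0.001,0,0.4, 0,0,0.001,0,0.4, 0,0,0.001,0,0.4, 0,0,0.001,0,0.4, 0,0,0,0,0.4, 0,0,0,0,0.4, 0,0,0,0,0.4, 0,0,0,0,0.4, 0,0,0,0,0.4]}'
```

```text
time_s: 17.55
eef_pos: [0.495, 0.0287, 0.0162]
eef_rot: [[-0.914, 0.405, 0.002], [0.405, 0.914, 0.0], [-0.001, 0.001, -1.0]]
wrist_force: [1.0, 0.2, 5.0]
opening: 0.668
grip_force: 131.2
```

```bash
python3 -m jog '{"rows":[0,0,0.0005,0,0.4, 0,0,0.0005,0,0.4, 0,0,0.0005,0,0.4, 0,0,0.0005,0,0.4, 0,0,0,0,0.4, 0,0,0,0,0.4, 0,0,0,0,0.4, 0,0,0,0,0.4, 0,0,0,0,0.4, 0,0,0,0,0.4]}'
```

```text
time_s: 18.55
eef_pos: [0.495, 0.0288, 0.0144]
eef_rot: [[-0.914, 0.405, 0.002], [0.405, 0.914, 0.0], [-0.001, 0.001, -1.0]]
wrist_force: [0.2, 1.4, 9.7]
opening: 0.666
grip_force: 131.7
```

```bash
python3 -m jog '{"rows":[0,0,0.0004,0,0.4, 0,0,0.0004,0,0.4, 0,0,0,0,0.4, 0,0,0,0,0.4, 0,0,0,0,0.4, 0,0,0,0,0.4, 0,0,0,0,0.4, 0,0,0,0,0.4, 0,0,0,0,0.4, 0,0,0,0,0.4]}'
```

```text
time_s: 19.55
eef_pos: [0.4951, 0.0287, 0.0141]
eef_rot: [[-0.914, 0.405, 0.002], [0.405, 0.914, 0.001], [-0.001, 0.001, -1.0]]
wrist_force: [-4.2, -0.3, 27.1]
opening: 0.667
grip_force: 134.2
```

```bash
python3 - <<'E'
from h import *
p,d=vision.read_camera('scene'); cv2.imwrite('pics/s7.png',cv2.resize(p[140:310,200:420,::-1],None,fx=3.5,fy=3.5,interpolation=cv2.INTER_CUBIC)); go([.4939,.028,.0141])
E
```

```text
t 19.6 pos [0.4951 0.0287 0.0141] yaw_y 66.1 toolshift [ 0.0008 -0.0011  0.    ] F [-3.4  0.6 26.8] open 0.669 grip 134.16945403441787
```

View pics/s7.png

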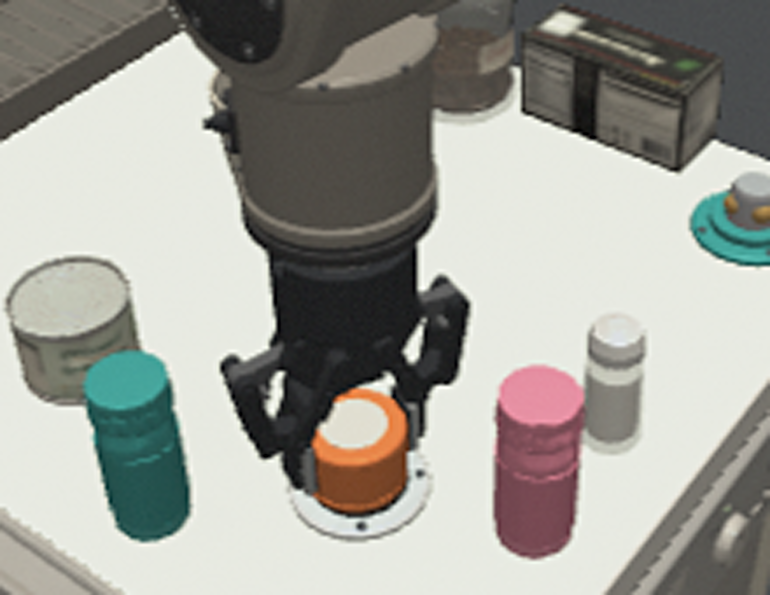

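The cap is seated on the outlet (crop (360,450)) with the seal fully squeezed. The press is steady at 27 N, and the tin and salt shaker are undisturbed. Handing in.

```bash
python3 -c "
from workcell import ticket; print(ticket.sign_off())"
```

```text
the job is handed in; nothing more can be done
None
```

I handed the job in at about 20 s: the red-topped jar stands upright about 105 mm clear of the outlet, and the cap is clicked on with the hand still pressing at about 27 N, which by height and force squeezes the seal fully. I never touched the tin, mug or salt shaker.

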